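# Close the water-filter holder evenly

## Task

Close the red filter holder evenly by its quarter-turn wings, working in star order: two opposite wings are already half way, so first turn the two loose ones clockwise to half way (45 degrees) as well, then, once all four are at half, turn one opposite pair fully home and after it the other pair, so that all four blades point to the middle of the cover. Never let the cover cock by driving one wing home while the opposite one is still loose, and do not touch the blue holder.

Things in the scene. Friction and masses are not known exactly. Their poses are not given: they have to be found in the camera images.
- red_holder: Round stainless filter holder on three short legs, fixed to the bench, with a red gasket and four red wing handles. 196 mm across, 124 mm tall over the wings. Origin on the bench under its middle. The wings stand on a circle of 80 mm radius about the middle, 90 degrees apart, and ride on the cover: they sink or lean with it by at most 3 mm and 3 degrees
- cover (a point): Centre of the top face of the red holder's cover flange, z up out of it. The flange top is about 79 mm above the bench with all wings loose and comes down about 5 mm per rad of all four wings together, about 8 mm in all; it tips towards a wing turned further than the opposite one. A hose stub in its middle rises 26 mm above this point
- wing_a_grip (a point): wing a, one of the four red wings: an upright flat blade 40 mm long, 10 mm thick and 36 mm tall that turns about its vertical centre line. The point lies on that line, 109 to 113 mm above the bench, about 12 mm below the blade's top edge and 24 mm above its lower edge. x runs along the blade, y across its thickness (the way to pinch it), z up
- wing_b_grip (a point): wing b, the next one anticlockwise round the cover from a, seen from above: an upright flat blade 40 mm long, 10 mm thick and 36 mm tall that turns about its vertical centre line. The point lies on that line, 109 to 113 mm above the bench, about 12 mm below the blade's top edge and 24 mm above its lower edge. x runs along the blade, y across its thickness (the way to pinch it), z up
- wing_c_grip (a point): wing c, opposite a: an upright flat blade 40 mm long, 10 mm thick and 36 mm tall that turns about its vertical centre line. The point lies on that line, 109 to 113 mm above the bench, about 12 mm below the blade's top edge and 24 mm above its lower edge. x runs along the blade, y across its thickness (the way to pinch it), z up
- wing_d_grip (a point): wing d, opposite b: an upright flat blade 40 mm long, 10 mm thick and 36 mm tall that turns about its vertical centre line. The point lies on that line, 109 to 113 mm above the bench, about 12 mm below the blade's top edge and 24 mm above its lower edge. x runs along the blade, y across its thickness (the way to pinch it), z up
- wing_a (a joint): turn of wing a in rad, growing clockwise seen from above. 0: loose, blade square to the line to the cover's middle; 0.79: half way, blade at 45 degrees; 1.57: fully home, blade pointing to the cover's middle; hard stop at 1.60. It turns against about 0.1 N m of friction and stays where it is left
- wing_b (a joint): turn of wing b in rad, growing clockwise seen from above. 0: loose, blade square to the line to the cover's middle; 0.79: half way, blade at 45 degrees; 1.57: fully home, blade pointing to the cover's middle; hard stop at 1.60. It turns against about 0.1 N m of friction and stays where it is left
- wing_c (a joint): turn of wing c in rad, growing clockwise seen from above. 0: loose, blade square to the line to the cover's middle; 0.79: half way, blade at 45 degrees; 1.57: fully home, blade pointing to the cover's middle; hard stop at 1.60. It turns against about 0.1 N m of friction and stays where it is left
- wing_d (a joint): turn of wing d in rad, growing clockwise seen from above. 0: loose, blade square to the line to the cover's middle; 0.79: half way, blade at 45 degrees; 1.57: fully home, blade pointing to the cover's middle; hard stop at 1.60. It turns against about 0.1 N m of friction and stays where it is left
- blue_holder: The same kind of holder with a blue gasket and blue wings, fixed to the bench, already closed and tight. Origin on the bench under its middle; 196 mm across, 124 mm tall over the wings
Mind the look-alikes: they are no part of the job. Leave any pink or yellow look-alike of the red_holder alone.

How it is judged:
By the outcome, as a careful person would: the job done as asked, in the order asked, and still so for the second after the job is handed in, with the robot touching nothing.
It also fails if it takes over 67 s, if anything falls off the work surface, if the arm or the gripper's body presses on something with over 40 N, if the wrist force passes 120 N, or if a joint passes its speed limit or range.

## Robot

A 6-joint arm with a two-finger parallel gripper is mounted at the origin on the work surface. World frame = base frame: x ahead of the robot, y to its left, z up, the work surface at z = 0. Lengths are in m, angles in rad, forces in N, time in s.
With the tool pointing down it reaches from about 0.375 to 0.925 m from the base axis. Payload 5.7 kg.
Tool frame: the origin (TCP) lies midway between the tips of the shut fingers; the grasp point (between the pads) lies 19 mm behind it; z points along the fingers, y is the line along which they close (so a half turn about z gives the same grasp; the last joint's range is limited). The gripper opens to 88 mm and grips with 3 to 60 N. Pads are 20 mm wide; open, the fingers measure 115 mm over their backs; the gripper's body (75 mm by 178 mm) begins 61 mm behind the grasp point.
Start: joints at [1.22, 0.359, 1.51, -0, 1.272, -0.115], TCP at [0.14, 0.583, 0.223] pointing down, gripper open.
Joint ranges: [-2.97, 2.97], [-1.01, 2.36], [0.21, 2.38], [-0.96, 4.11], [0.2, 2.71], [-2.98, 2.98]. Speed limits (rad/s): [2.39, 2.39, 3.14, 3.14, 3.14, 3.14].

## Interface

Orientations are given as a unit quaternion [x, y, z, w].
In Python, from station import telemetry, optics, ctrl gives the robot as it stands.
- The arm moves only by the tool jog_arm, never from a script. Its argument "moves" is a list of rows, each an object with "slide": the shift along the tool's x, y, z in cm, a list of three; "yaw": the turn about the tool's z in degrees. A call has 1 to 8 rows; each row is the pose to reach, as a shift and turn from the pose commanded when the call began, along the tool's axes at that moment; what a row does not reach only later rows make up. A row lasts 1/8 s, in which the tool goes at most 62.5 mm and 10.7 degrees, less where a joint would pass 70% of its speed; a pose out of reach is approached as far as the arm can. A call with a gripper value outside its range is refused whole. "grip" is the opening, from 0 (shut) to 1 (fully open), set as the call begins (left out, the last holds). The fingers move at their own pace and stop on an object; "grip_force" is the grip in N (left out, the last holds). Time passes only in rows, so rows that repeat a pose let the fingers close. It gives the time, the measured TCP pose, the force, the opening and the grip force at its end, in the units of the state.
- telemetry.observe(): the state, without advancing time (a new reading comes with each control period).
- optics.read_camera(name): name is "scene" or "side" or "wrist"; returns the picture (480x640x3 uint8, red, green, blue); there is no depth.
- optics.camera_params(name): a dict with "intrinsics" (3x3 intrinsics, pixels), "R" (3x3) and "t" (3): a world point X has camera coordinates R X + t. Camera axes: x right, y down, z forward; pixel columns grow to the right and rows downward; lengths in m; the calibration is good to about 2 mm. The wrist camera is an equidistant fisheye: a pixel r from the principal point sees the ray r / f radians off the axis. A picture is of the moment at which its call begins: read the wrist's pose just before it. camera_params takes no time and is no camera call; for the wrist camera it gives the pose at the moment of the call.
- ctrl.sign_off(): hands the job in; it is judged then, once.
The state is a dict: "t": time; "joint_positions": joint angles; "qd": joint speeds; "effort": joint torques, N m; "tool_pos": TCP position; "orientation": TCP orientation; "contact_force": force on the tool from outside, world axes, zero at the start; "moment": the same for the moment, N m; "finger_gap": finger opening in m; "grasp_force": force on a finger pad.
Only numpy, scipy, OpenCV 4.12 (cv2) and the standard library are available. Lean on these libraries where they do the work, as an engineer would, in place of code of your own. Each camera call takes 0.05 s, during which the arm holds its last target. There are 200 camera calls.

## Working session

There is one attempt and no reset: what is moved stays moved. The work goes in short steps, Python scripts to look and compute and a tool call to move; the robot and the scene stay as the last step left them, time stands still between calls to the robot, and variables do not carry over. Pictures are saved under pics/ and viewed, at most 10 in all, crops included, and the job is handed in when it is done.

Besides the shell and the picture viewer there is one more tool, called after "Emit:" by a JSON object that holds its "fn" and its "kwargs". jog_arm: Moves the arm, as the interface text tells. Its arguments: {"type":"object","properties":{"moves":{"type":"array"},"grip":{"type":"number"},"grip_force":{"type":"number"}},"required":["moves"]}

```bash
mkdir -p pics; python3 - <<'E'
from station import telemetry, optics, ctrl
import cv2,numpy as np,json
s=telemetry.observe();print(s['t'],s['tool_pos'],s['orientation'],s['finger_gap'])
ims=[]
for n in ["scene","side","wrist"]:
    im=optics.read_camera(n);p=optics.camera_params(n)
    cv2.imwrite(f'pics/{n}0.png',im[:,:,::-1]);np.savez(f'{n}0.npz',**{k:np.array(p[k]) for k in ("intrinsics","R","t")})
    print(n,np.round(p['intrinsics'],1).tolist(),np.round(p['R'],3).tolist(),np.round(p['t'],3).tolist())
E
```

```text
0.0 [0.13998734 0.58276614 0.22183304] [ 1.17628525e-01  9.93057281e-01 -8.57604640e-04 -1.75311210e-04] 0.08772133229060107
scene [[621.0, 0.0, 318.1], [0.0, 621.0, 238.8], [0.0, 0.0, 1.0]] [[0.735, 0.678, -0.007], [0.413, -0.456, -0.788], [-0.538, 0.576, -0.615]] [-0.323, -0.105, 1.308]
side [[482.1, 0.0, 330.2], [0.0, 482.1, 247.0], [0.0, 0.0, 1.0]] [[-0.807, -0.59, -0.017], [-0.364, 0.52, -0.773], [0.465, -0.617, -0.635]] [0.347, 0.223, 0.678]
wrist [[371.6, 0.0, 314.7], [0.0, 371.6, 237.0], [0.0, 0.0, 1.0]] [[0.233, 0.973, -0.001], [0.927, -0.222, 0.304], [0.295, -0.071, -0.953]] [-0.599, -0.037, 0.392]
```

View pics/scene0.png

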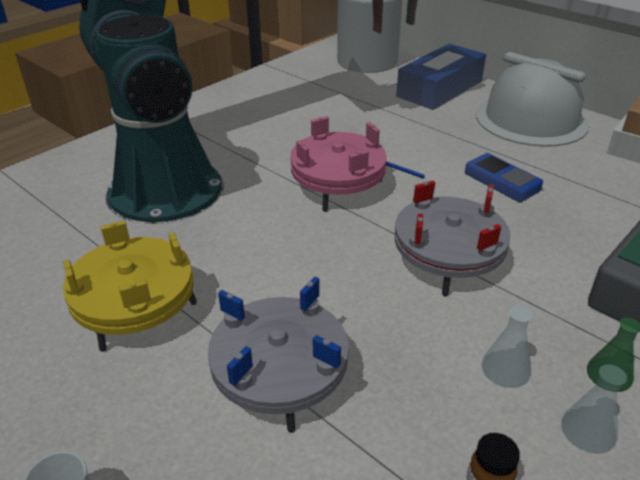

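View pics/wrist0.png

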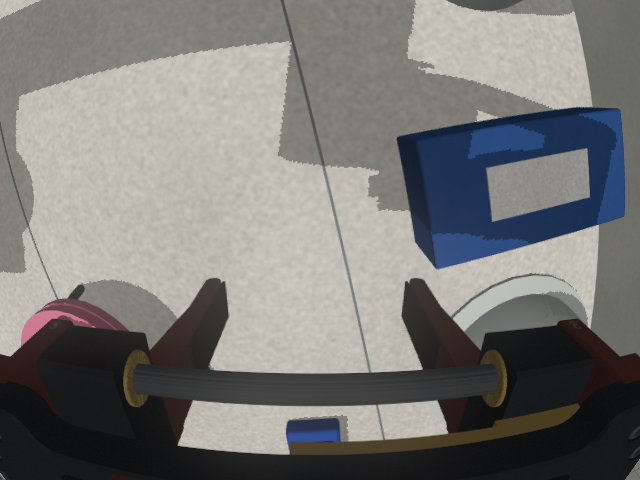

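Candidates in scene: red-winged stainless holder (452,235), pink look-alike (338,160), yellow look-alike (129,280) and blue holder (278,345). I choose the one with red wings and the grey flange at (452,235), and check it in a crop.

```bash
cat > h.py <<'E'
import cv2,numpy as np
def redmask(im):
    h=cv2.cvtColor(im,cv2.COLOR_BGR2HSV)
    return ((((h[...,0]<6)|(h[...,0]>174))&(h[...,1]>190)&(h[...,2]>70))*255).astype(np.uint8)
def ray(p,px,fish=False):
    K,R,t=[np.array(p[k]) for k in("intrinsics","R","t")]
    x=(px[0]-K[0,2])/K[0,0];y=(px[1]-K[1,2])/K[1,1]
    if fish:
        r=np.hypot(x,y);d=np.array([np.sin(r)*x/r,np.sin(r)*y/r,np.cos(r)]) if r>0 else np.array([0,0,1.])
    else: d=np.array([x,y,1.])
    return -R.T@t,R.T@d
def onz(p,px,z,fish=False):
    c,d=ray(p,px,fish);return c+d*(z-c[2])/d[2]
E
python3 - <<'E'
from h import *
for n in("scene","side"):
    im=cv2.imread(f'pics/{n}0.png');m=redmask(im);p=np.load(f'{n}0.npz')
    k,l,st,ce=cv2.connectedComponentsWithStats(m)
    for i in range(1,k):
        if st[i,4]>40: print(n,st[i],ce[i].round(1),onz(p,ce[i],.104).round(4))
im=cv2.imread('pics/scene0.png')[160:310,370:540]
a=cv2.resize(im,None,fx=3,fy=3,interpolation=2)
cv2.imwrite('pics/crop.png',a)
E
```

```text
scene [414 182  20  21 264] [423.4 191.8] [0.4933 0.2194 0.104 ]
scene [416 222   6  21  84] [418.3 231.8] [0.5551 0.1171 0.104 ]
scene [478 225  22  25 288] [488.1 237.4] [0.6469 0.1803 0.104 ]
side [ 438    0   80   52 2020] [481.4  20.4] [ 0.7425 -1.3975  0.104 ]
side [492  52  13  28  84] [499.3  65.9] [ 0.5042 -0.959   0.104 ]
```

View pics/crop.png

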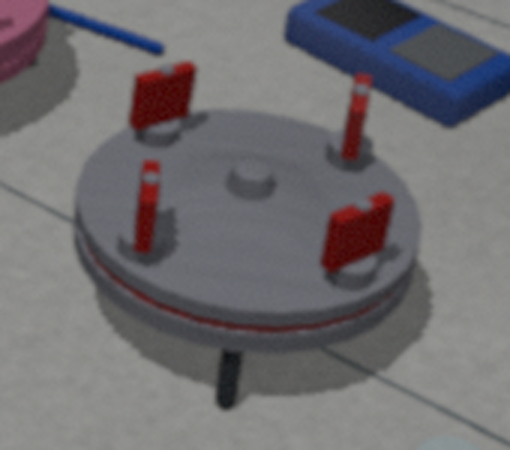

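View pics/side0.png

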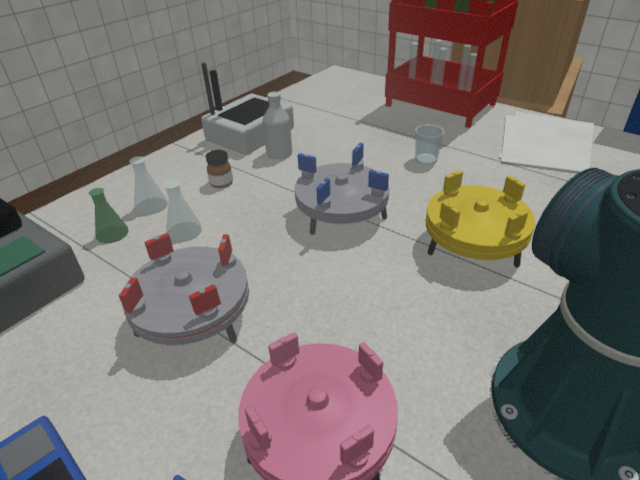

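The crop confirms it: grey flange with a red gasket and four red wings, the stub at scene ≈(454,217). The side view shows it at (185,290), with the other holders clear of it. Centre ≈ (0.570, 0.200), opposite wings about 158 mm apart, which fits the given 160 mm. Now I'll move above it for a wrist view.

Emit:
{"fn": "jog_arm", "kwargs": {"moves": [{"slide":[-6,-2.7,-5]},{"slide":[-12,-5.4,-5]},{"slide":[-18,-8.1,-5]},{"slide":[-24,-10.8,-5]},{"slide":[-30,-13.5,-5]},{"slide":[-36,-16.2,-5]},{"slide":[-42,-18.9,-5]},{"slide":[-47,-21,-5]}], "grip": 0.4}}

```text
invalid input at $.moves[0]: expected keys slide, yaw
```

Emit:
{"fn": "jog_arm", "kwargs": {"moves": [{"slide":[-6,-3,0]},{"slide":[-12,-6,0]},{"slide":[-13.7,-6.2,0]},{"slide":[-13.7,-6.2,0]},{"slide":[-13.7,-6.2,0]}]}}

```text
invalid input at $.moves[0]: expected keys slide, yaw
```

```bash
cat > look.py <<'E'
import sys;from h import *
from station import telemetry, optics
n=sys.argv[1];zw=float(sys.argv[2]) if len(sys.argv)>2 else .123
s=telemetry.observe();p=optics.camera_params('wrist');im=optics.read_camera('wrist')[:,:,::-1].copy()
cv2.imwrite(f'pics/{n}.png',im)
q=s['orientation'];T=np.array(s['tool_pos']);tx=np.degrees(np.arctan2(2*(q[0]*q[1]+q[2]*q[3]),1-2*(q[1]**2+q[2]**2)))
print('t',s['t'],'tcp',T.round(4),'xang',round(tx,2),'j',np.round(s['joint_positions'],2),'qz',np.round(q,4),'F',np.round(s['contact_force'],1))
m=redmask(im);k,l,st,ce=cv2.connectedComponentsWithStats(m)
for i in range(1,k):
    if st[i,4]<150: continue
    ys,xs=np.nonzero(l==i)
    P=np.array([onz(p,(x,y),zw,True)[:2] for x,y in zip(xs,ys)],np.float32)
    (c,sz,a)=cv2.minAreaRect(P*1000); a=a if sz[0]>=sz[1] else a+90
    w,V=np.linalg.eigh(np.cov(P.T));pc=np.degrees(np.arctan2(V[1,1],V[0,1]))%180
    print('px',ce[i].round(0),'n',st[i,4],'rect',np.round(c,1),np.round(sz,1),'ang',round(a%180,1),'pca',round(pc,1),'mean',(P.mean(0)*1000).round(1))
E
python3 look.py w1
```

```text
t 0.15 tcp [0.14   0.5829 0.222 ] xang 166.49 j [ 1.22  0.36  1.51 -0.    1.27 -0.12] qz [ 1.176e-01  9.931e-01 -7.000e-04 -2.000e-04] F [-0.1 -0.5  0.5]
```

View pics/w1.png

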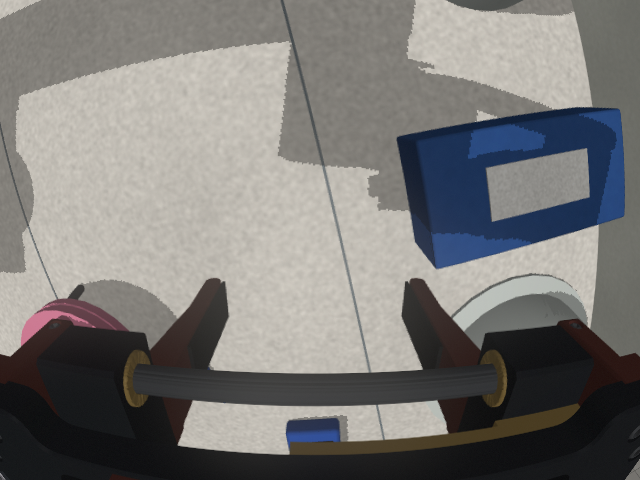

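The picture hasn't changed because both moves were refused: yaw is required in every row. I'll resend them with yaw.

Emit:
{"fn": "jog_arm", "kwargs": {"moves": [{"slide":[-6,-2.7,-5],"yaw":0},{"slide":[-12,-5.4,-5],"yaw":0},{"slide":[-18,-8.1,-5],"yaw":0},{"slide":[-24,-10.8,-5],"yaw":0},{"slide":[-30,-13.5,-5],"yaw":0},{"slide":[-36,-16.2,-5],"yaw":0},{"slide":[-42,-18.9,-5],"yaw":0},{"slide":[-47,-21,-5],"yaw":0}], "grip": 0.4}}

```text
t: 1.2
tool_pos: [0.5268, 0.2848, 0.2726]
orientation: [0.118, 0.993, 0.0, -0.0]
contact_force: [1.2, 1.2, -0.8]
finger_gap: 0.0349
grasp_force: 0.0
```

Emit:
{"fn": "jog_arm", "kwargs": {"moves": [{"slide":[-6,-3,0],"yaw":0},{"slide":[-12,-6,0],"yaw":0},{"slide":[-13.7,-6.2,0],"yaw":0},{"slide":[-13.7,-6.2,0],"yaw":0},{"slide":[-13.7,-6.2,0],"yaw":0}]}}

```text
t: 1.82
tool_pos: [0.6432, 0.1946, 0.2723]
orientation: [0.117, 0.993, -0.0, -0.001]
contact_force: [-1.0, 0.1, -0.4]
finger_gap: 0.0352
grasp_force: 0.0
```

```bash
python3 look.py w2
```

```text
t 1.825 tcp [0.6432 0.1946 0.2723] xang 166.51 j [ 0.19  0.43  1.27  0.    1.44 -1.14] qz [ 1.175e-01  9.931e-01 -0.000e+00 -8.000e-04] F [-1.   0.1 -0.4]
px [316.  48.] n 253 rect [498.4 226.4] [21.1 14.4] ang 68.7 pca 99.7 mean [499.8 229. ]
```

View pics/w2.png

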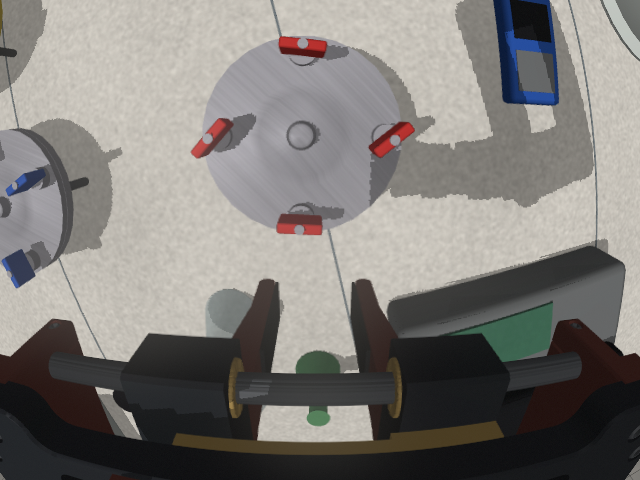

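Wrist picture: the red holder's stub is at (302,135). The top (302,46) and bottom (299,225) wings are tangential, so they are the loose pair. Left (211,138) and right (392,139) stand at 45°, the half pair. White axis dots show on the blade tops.

```bash
python3 - <<'E'
import re
s=open('h.py').read().replace("(h[...,1]>190)&(h[...,2]>70)","(h[...,1]>130)&(h[...,2]>70)")
s+='''
def wings(im,p,z=.123,T=None,tx=None):
    out=[]
    m=redmask(im);m[285:]=0;k,l,st,ce=cv2.connectedComponentsWithStats(m)
    for i in range(1,k):
        if st[i,4]<250: continue
        x,y,w,h=st[i,:4]
        hull=np.zeros_like(m);c=np.argwhere(l==i)[:,::-1].astype(np.int32);cv2.fillConvexPoly(hull,cv2.convexHull(c),255)
        hole=cv2.morphologyEx(((hull>0)&(l!=i)).astype(np.uint8)*255,cv2.MORPH_OPEN,np.ones((3,3)))
        kk,ll,ss,cc=cv2.connectedComponentsWithStats(hole)
        d=None
        if kk>1: j=1+np.argmax(ss[1:,4]);d=cc[j]
        P=np.array([onz(p,q,z,True)[:2] for q in c],np.float32)*1000
        r=cv2.minAreaRect(P);a=r[2] if r[1][0]>=r[1][1] else r[2]+90
        D=None if d is None else onz(p,d,z,True)[:2]*1000
        print('px',ce[i].round(),'n',st[i,4],'rect',np.round(r[0],1),np.round(r[1],1),'ang',round(a%180,1),'dot',None if d is None else d.round(1),None if D is None else D.round(1))
'''
open('h.py','w').write(s)
l=open('look.py').read();l=l[:l.index('m=redmask')]+'wings(im,p,zw)\nnp.savez(n+".npz",**{k:np.array(p[k]) for k in("intrinsics","R","t")})\n'
open('look.py','w').write(l)
E
python3 look.py w3
python3 - <<'E'
from h import *
p=np.load('w3.npz')
for n,q,z in [('stub',(301.5,134),.105),('top',(303,43),.123),('left',(208,137),.123),('right',(396,140),.123),('bot',(299,229),.123)]: print(n,onz(p,q,z,True).round(4))
E
```

```text
t 1.875 tcp [0.643  0.1949 0.2725] xang 166.54 j [ 0.19  0.43  1.28  0.    1.44 -1.14] qz [ 1.171e-01  9.931e-01 -0.000e+00 -5.000e-04] F [-0.1 -0.7 -0.2]
px [302.  47.] n 673 rect [495.3 218.3] [38.9 14.8] ang 68.7 dot [302.  43.] [492.4 219.4]
px [390. 139.] n 635 rect [587.3 273.5] [14.  40.9] ang 116.4 dot [394.2 139.9] [589.1 275.8]
stub [0.5678 0.2003 0.105 ]
top [0.4926 0.2202 0.123 ]
left [0.5491 0.1233 0.123 ]
right [0.5895 0.2774 0.123 ]
bot [0.6467 0.1792 0.123 ]
```

Checks: opposite dots are 159.5 mm and 159.3 mm apart (160 given), and both midpoints agree with the stub at (0.5695, 0.200). The radial angles are 165.2° and 75.2°. I'll call the wings T (top, loose), B (bottom, loose), L and R (half). T's blade lies at about 70°, which is close to loose. Next I'll go above T with the tool x-axis along its blade.

Emit:
{"fn": "jog_arm", "kwargs": {"moves": [{"slide":[4,-0.3,2],"yaw":-10.5},{"slide":[8,-0.6,4],"yaw":-21},{"slide":[12,-0.8,6],"yaw":-31.5},{"slide":[15.25,-1.04,8],"yaw":-42},{"slide":[15.25,-1.04,10],"yaw":-52.5},{"slide":[15.25,-1.04,12],"yaw":-63},{"slide":[15.25,-1.04,12],"yaw":-73.5},{"slide":[15.25,-1.04,12],"yaw":-83.5}], "grip": 0.4}}

```text
t: 2.92
tool_pos: [0.4922, 0.2203, 0.1527]
orientation: [-0.577, 0.817, 0.0, -0.0]
contact_force: [-0.2, 0.6, 0.5]
finger_gap: 0.0351
grasp_force: 0.0
```

Emit:
{"fn": "jog_arm", "kwargs": {"moves": [{"slide":[0,0,0],"yaw":0}]}}

```text
t: 3.05
tool_pos: [0.4927, 0.2203, 0.153]
orientation: [-0.573, 0.819, -0.0, 0.0]
contact_force: [-0.3, 1.0, -0.4]
finger_gap: 0.0353
grasp_force: 0.0
```

```bash
python3 look.py w4
```

```text
t 3.05 tcp [0.4927 0.2203 0.153 ] xang -110.02 j [ 0.29  0.35  1.72  0.    1.07 -2.5 ] qz [-5.734e-01  8.192e-01 -0.000e+00  1.000e-04] F [-0.3  1.  -0.4]
px [157. 152.] n 891 rect [548.1 121.5] [13.  39.4] ang 123.6 dot [159.2 150.7] [546.8 123.1]
px [314. 252.] n 577 rect [486.9 204.9] [25.6  8.9] ang 69.6 dot [313.5 270. ] [491.4 216.2]
```

View pics/w4.png

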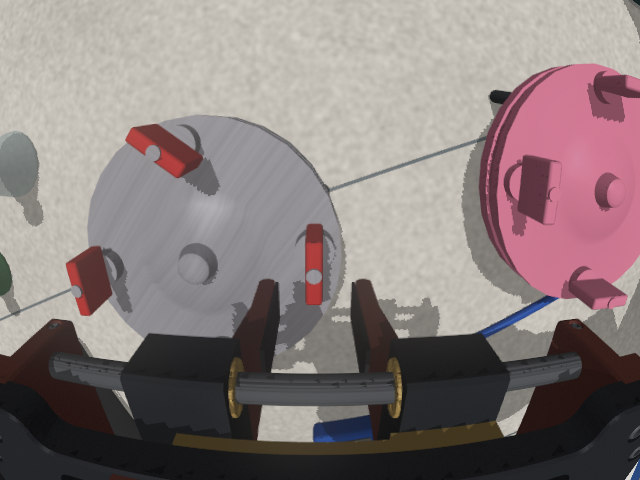

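T's blade lies between the fingers: (314,225)–(314,303), dot (314,276), aligned at 250°. The pink look-alike, at right, is well clear. I'll go down, grip and turn 40° clockwise to absolute 210° (half way).

Emit:
{"fn": "jog_arm", "kwargs": {"moves": [{"slide":[0,0,3],"yaw":0},{"slide":[0,0,5.6],"yaw":0},{"slide":[0,0,5.6],"yaw":0}]}}

```text
t: 3.48
tool_pos: [0.4916, 0.2193, 0.0953]
orientation: [-0.573, 0.82, 0.001, -0.002]
contact_force: [0.0, -0.8, 0.5]
finger_gap: 0.0353
grasp_force: 0.0
```

Emit:
{"fn": "jog_arm", "kwargs": {"moves": [{"slide":[0,0,0],"yaw":0},{"slide":[0,0,0],"yaw":0},{"slide":[0,0,0],"yaw":0},{"slide":[0,0,0],"yaw":0}], "grip": 0, "grip_force": 25}}

```text
t: 3.98
tool_pos: [0.493, 0.2201, 0.097]
orientation: [-0.573, 0.819, 0.001, 0.0]
contact_force: [-3.3, 3.7, 1.9]
finger_gap: 0.0099
grasp_force: 25.0
```

Emit:
{"fn": "jog_arm", "kwargs": {"moves": [{"slide":[0,0,0],"yaw":8},{"slide":[0,0,0],"yaw":16},{"slide":[0,0,0],"yaw":24},{"slide":[0,0,0],"yaw":32},{"slide":[0,0,0],"yaw":40},{"slide":[0,0,0],"yaw":40},{"slide":[0,0,0],"yaw":40}]}}

```text
t: 4.85
tool_pos: [0.494, 0.2195, 0.0976]
orientation: [-0.259, 0.966, -0.0, 0.001]
contact_force: [-3.0, 0.2, 6.7]
finger_gap: 0.0098
grasp_force: 25.0
```

```bash
python3 look.py w5;python3 -c "
from station import telemetry as t
s=t.observe();print(s['moment'],s['finger_gap'],s['grasp_force'])"
```

```text
t 4.85 tcp [0.494  0.2195 0.0976] xang -150.01 j [ 0.29  0.42  1.78 -0.    0.94 -1.8 ] qz [-2.587e-01  9.660e-01 -2.000e-04  6.000e-04] F [-3.   0.2  6.7]
px [315. 271.] n 587 rect [470.2 205.7] [12.1  8.9] ang 30.0 dot None None
[-0.17434712  0.31493507 -0.07554991] 0.010069223827405622 25.029956996440887
```

T sits at exactly 210°, so half. I'll release it, rise and go to B, looking at T and B on the way.

Emit:
{"fn": "jog_arm", "kwargs": {"moves": [{"slide":[0,0,0],"yaw":0},{"slide":[0,0,0],"yaw":0},{"slide":[0,0,-3],"yaw":0},{"slide":[0,0,-6],"yaw":0}], "grip": 0.4}}

```text
t: 5.4
tool_pos: [0.4933, 0.2192, 0.1569]
orientation: [-0.259, 0.966, -0.0, -0.001]
contact_force: [-0.4, -0.3, -0.3]
finger_gap: 0.035
grasp_force: 0.0
```

Emit:
{"fn": "jog_arm", "kwargs": {"moves": [{"slide":[-3,-3,0],"yaw":-10},{"slide":[-6,-6,0],"yaw":-20},{"slide":[-9,-9,0],"yaw":-30},{"slide":[-11.3,-11.2,0],"yaw":-40},{"slide":[-11.3,-11.2,0],"yaw":-43},{"slide":[-11.3,-11.2,0],"yaw":-43}]}}

```text
t: 6.15
tool_pos: [0.6475, 0.1786, 0.1561]
orientation: [-0.594, 0.804, 0.0, -0.0]
contact_force: [0.1, 0.2, 0.2]
finger_gap: 0.0351
grasp_force: 0.0
```

```bash
python3 look.py w6
```

```text
t 6.15 tcp [0.6475 0.1786 0.1561] xang -107.08 j [ 0.17  0.52  1.42 -0.    1.21 -2.68] qz [-5.943e-01  8.042e-01  0.000e+00 -4.000e-04] F [0.1 0.2 0.2]
px [446. 130.] n 1682 rect [553.8 121.1] [15.3 45.4] ang 122.2 dot [457.8 132.8] [548.5 123.1]
px [543. 250.] n 2044 rect [500.8 209. ] [43.2 33.5] ang 29.0 dot [556.  259.8] [492.7 219. ]
px [315. 255.] n 460 rect [643.6 168.3] [18.7  8.9] ang 73.4 dot [316.1 270.1] [645.4 176.3]
```

View pics/w6.png

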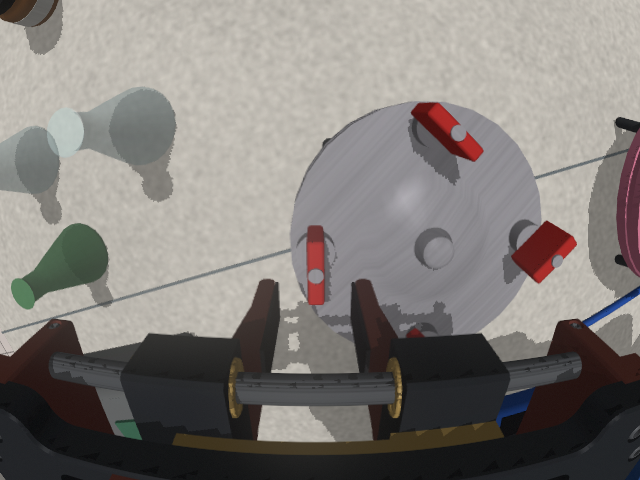

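B is centred between the fingers: dot (316,276), angle 73°. T stands at about 30°, i.e. half. I'll grip B and turn it to half (210°).

Emit:
{"fn": "jog_arm", "kwargs": {"moves": [{"slide":[0,0,3],"yaw":0},{"slide":[0,0,5.9],"yaw":0},{"slide":[0,0,5.9],"yaw":0}]}}

```text
t: 6.58
tool_pos: [0.6448, 0.1788, 0.0954]
orientation: [-0.595, 0.804, 0.001, -0.002]
contact_force: [-0.3, 0.7, 1.1]
finger_gap: 0.035
grasp_force: 0.0
```

Emit:
{"fn": "jog_arm", "kwargs": {"moves": [{"slide":[0,0,0],"yaw":0},{"slide":[0,0,0],"yaw":0},{"slide":[0,0,0],"yaw":0},{"slide":[0,0,0],"yaw":0}], "grip": 0, "grip_force": 25}}

```text
t: 7.08
tool_pos: [0.6474, 0.1795, 0.0989]
orientation: [-0.595, 0.804, 0.0, 0.0]
contact_force: [-3.1, 1.1, 5.7]
finger_gap: 0.0096
grasp_force: 25.0
```

Emit:
{"fn": "jog_arm", "kwargs": {"moves": [{"slide":[0,0,0],"yaw":8},{"slide":[0,0,0],"yaw":16},{"slide":[0,0,0],"yaw":24},{"slide":[0,0,0],"yaw":32},{"slide":[0,0,0],"yaw":40},{"slide":[0,0,0],"yaw":43},{"slide":[0,0,0],"yaw":43},{"slide":[0,0,0],"yaw":43}]}}

```text
t: 8.07
tool_pos: [0.6475, 0.1794, 0.099]
orientation: [-0.259, 0.966, 0.0, 0.0]
contact_force: [-1.5, 0.7, 6.2]
finger_gap: 0.0099
grasp_force: 25.0
```

Emit:
{"fn": "jog_arm", "kwargs": {"moves": [{"slide":[0,0,0],"yaw":0},{"slide":[0,0,0],"yaw":0},{"slide":[0,0,-3],"yaw":0},{"slide":[0,0,-6],"yaw":0},{"slide":[0,0,-6],"yaw":0}], "grip": 0.4}}

```text
t: 8.7
tool_pos: [0.6494, 0.1793, 0.1602]
orientation: [-0.259, 0.966, -0.0, 0.003]
contact_force: [1.2, -0.0, -0.0]
finger_gap: 0.0352
grasp_force: 0.0
```

```bash
python3 look.py w7
```

```text
t 8.7 tcp [0.6494 0.1793 0.1602] xang -150.01 j [ 0.17  0.52  1.41 -0.    1.21 -1.93] qz [-2.587e-01  9.659e-01 -3.000e-04  2.600e-03] F [ 1.2 -0.  -0. ]
px [498.  82.] n 2128 rect [497.7 212.2] [39.7 24.5] ang 28.4 dot [511.6  81.5] [493.5 219.2]
px [316.  70.] n 1314 rect [551.4 123.2] [11.8 38.8] ang 123.2 dot [316.3  66.8] [550.  122.5]
px [317. 248.] n 444 rect [636.7 172.9] [17.5  8.6] ang 30.0 dot [316.5 262. ] [643.7 176.9]
px [483. 254.] n 1587 rect [588.1 265.8] [19.3 52.2] ang 115.9 dot [494.6 264.3] [590.2 275.1]
```

All four are at half: T≈29°, B=30°, L≈122°, R≈118°. Now I'll regrip B and turn it home, aiming at the radial 165° with about 1° extra.

Emit:
{"fn": "jog_arm", "kwargs": {"moves": [{"slide":[0,0,3],"yaw":0},{"slide":[0,0,6.1],"yaw":0},{"slide":[0,0,6.1],"yaw":0}]}}

```text
t: 9.12
tool_pos: [0.644, 0.1784, 0.0926]
orientation: [-0.259, 0.966, 0.0, -0.004]
contact_force: [-0.8, 0.5, -0.0]
finger_gap: 0.0351
grasp_force: 0.0
```

Emit:
{"fn": "jog_arm", "kwargs": {"moves": [{"slide":[0,0,0],"yaw":0},{"slide":[0,0,0],"yaw":0},{"slide":[0,0,0],"yaw":0},{"slide":[0,0,0],"yaw":0}], "grip": 0, "grip_force": 25}}

```text
t: 9.62
tool_pos: [0.6479, 0.1796, 0.0978]
orientation: [-0.259, 0.966, 0.0, 0.001]
contact_force: [-0.3, 2.0, 4.1]
finger_gap: 0.0097
grasp_force: 25.0
```

Emit:
{"fn": "jog_arm", "kwargs": {"moves": [{"slide":[0,0,0],"yaw":8},{"slide":[0,0,0],"yaw":16},{"slide":[0,0,0],"yaw":24},{"slide":[0,0,0],"yaw":32},{"slide":[0,0,0],"yaw":40},{"slide":[0,0,0],"yaw":46},{"slide":[0,0,0],"yaw":46},{"slide":[0,0,0],"yaw":46}]}}

```text
t: 10.62
tool_pos: [0.648, 0.1791, 0.0978]
orientation: [0.139, 0.99, 0.0, 0.001]
contact_force: [-1.2, 1.3, 5.2]
finger_gap: 0.01
grasp_force: 25.0
```

Emit:
{"fn": "jog_arm", "kwargs": {"moves": [{"slide":[0,0,0],"yaw":0},{"slide":[0,0,0],"yaw":0},{"slide":[0,0,-3],"yaw":0},{"slide":[0,0,-6],"yaw":0},{"slide":[0,0,-6],"yaw":0}], "grip": 0.4}}

```text
t: 11.25
tool_pos: [0.6493, 0.1793, 0.159]
orientation: [0.139, 0.99, 0.001, 0.002]
contact_force: [0.1, 0.8, 0.4]
finger_gap: 0.0351
grasp_force: 0.0
```

```bash
python3 look.py w8
```

```text
t 11.25 tcp [0.6493 0.1793 0.159 ] xang 163.99 j [ 0.17  0.52  1.41 -0.    1.21 -1.12] qz [1.392e-01 9.903e-01 6.000e-04 2.400e-03] F [0.1 0.8 0.4]
px [320.  10.] n 733 rect [506.5 221.6] [22.9 15.4] ang 28.4 dot None None
px [443. 129.] n 1792 rect [588.2 270.4] [17.1 42.7] ang 115.9 dot [453.3 132. ] [591.4 274.3]
px [182. 122.] n 444 rect [545.6 132.8] [ 9.1 17. ] ang 123.1 dot [173.5 133.5] [549.8 126.4]
px [159. 155.] n 356 rect [557.6 114.3] [ 8.9 16.4] ang 123.4 dot [165.5 144.6] [554.  119.7]
px [314. 248.] n 401 rect [635.8 182. ] [ 8.  17.4] ang 164.0 dot [313.5 262. ] [642.9 179.7]
```

B is home at 164°. Now T.

Emit:
{"fn": "jog_arm", "kwargs": {"moves": [{"slide":[4,-0.1,0],"yaw":-10},{"slide":[8,-0.2,0],"yaw":-20},{"slide":[12,-0.3,0],"yaw":-30},{"slide":[16,-0.4,0],"yaw":-40},{"slide":[16,-0.4,0],"yaw":-46},{"slide":[16,-0.4,0],"yaw":-46}]}}

```text
t: 12.05
tool_pos: [0.4913, 0.2192, 0.1555]
orientation: [-0.259, 0.966, -0.0, -0.001]
contact_force: [-0.7, -0.9, 0.4]
finger_gap: 0.035
grasp_force: 0.0
```

```bash
python3 look.py w9
```

```text
t 12.05 tcp [0.4913 0.2192 0.1555] xang -150.04 j [ 0.29  0.34  1.72 -0.    1.08 -1.8 ] qz [-2.585e-01  9.660e-01 -1.000e-04 -1.100e-03] F [-0.7 -0.9  0.4]
px [311. 255.] n 718 rect [481.6 211.2] [29.2  9.2] ang 29.4 dot [311. 277.] [493.3 217.7]
px [150. 273.] n 356 rect [540.9 133.3] [12.8 21.8] ang 139.4 dot [150.4 264.1] [535.9 130.3]
```

Emit:
{"fn": "jog_arm", "kwargs": {"moves": [{"slide":[0,0,3],"yaw":0},{"slide":[0,0,6],"yaw":0},{"slide":[0,0,6],"yaw":0}]}}

```text
t: 12.48
tool_pos: [0.4908, 0.2184, 0.0943]
orientation: [-0.258, 0.966, -0.0, -0.003]
contact_force: [-0.2, -0.6, 1.1]
finger_gap: 0.0351
grasp_force: 0.0
```

Emit:
{"fn": "jog_arm", "kwargs": {"moves": [{"slide":[0,0,0],"yaw":0},{"slide":[0,0,0],"yaw":0},{"slide":[0,0,0],"yaw":0},{"slide":[0,0,0],"yaw":0}], "grip": 0, "grip_force": 25}}

```text
t: 12.98
tool_pos: [0.4934, 0.2192, 0.0972]
orientation: [-0.259, 0.966, -0.0, 0.001]
contact_force: [1.6, -2.2, -0.0]
finger_gap: 0.0095
grasp_force: 25.0
```

Emit:
{"fn": "jog_arm", "kwargs": {"moves": [{"slide":[0,0,0],"yaw":8},{"slide":[0,0,0],"yaw":16},{"slide":[0,0,0],"yaw":24},{"slide":[0,0,0],"yaw":32},{"slide":[0,0,0],"yaw":40},{"slide":[0,0,0],"yaw":46},{"slide":[0,0,0],"yaw":46},{"slide":[0,0,0],"yaw":46}]}}

```text
t: 13.98
tool_pos: [0.4933, 0.219, 0.098]
orientation: [0.139, 0.99, -0.0, 0.001]
contact_force: [-1.0, -2.4, 8.7]
finger_gap: 0.01
grasp_force: 25.0
```

Emit:
{"fn": "jog_arm", "kwargs": {"moves": [{"slide":[0,0,0],"yaw":0},{"slide":[0,0,0],"yaw":0},{"slide":[0,0,-3],"yaw":0},{"slide":[0,0,-6],"yaw":0},{"slide":[0,0,-6],"yaw":0}], "grip": 0.4}}

```text
t: 14.6
tool_pos: [0.494, 0.22, 0.1585]
orientation: [0.139, 0.99, 0.001, 0.002]
contact_force: [0.2, -0.4, -0.7]
finger_gap: 0.035
grasp_force: 0.0
```

```bash
python3 look.py w10
```

```text
t 14.6 tcp [0.494  0.22   0.1585] xang 163.99 j [ 0.29  0.34  1.72  0.    1.08 -1.  ] qz [0.1393 0.9903 0.001  0.0019] F [ 0.2 -0.4 -0.7]
px [315. 256.] n 433 rect [485.1 221.8] [ 8.6 17.7] ang 164.0 dot [315.6 270.4] [492.8 220.2]
```

T is home. Next is L at (0.549, 0.123), blade at about 122°.

Emit:
{"fn": "jog_arm", "kwargs": {"moves": [{"slide":[-3,-3,0],"yaw":10},{"slide":[-6,-6,0],"yaw":20},{"slide":[-8,-7.75,0],"yaw":30},{"slide":[-8,-7.75,0],"yaw":40},{"slide":[-8,-7.75,0],"yaw":42},{"slide":[-8,-7.75,0],"yaw":42}]}}

```text
t: 15.4
tool_pos: [0.5472, 0.123, 0.1557]
orientation: [0.484, 0.875, -0.0, -0.001]
contact_force: [0.3, 0.8, 0.3]
finger_gap: 0.0348
grasp_force: 0.0
```

```bash
python3 look.py w11
```

```text
t 15.4 tcp [0.5472 0.123  0.1557] xang 122.15 j [ 0.1   0.37  1.67  0.    1.1  -0.46] qz [ 4.836e-01  8.753e-01 -5.000e-04 -7.000e-04] F [0.3 0.8 0.3]
px [327.  77.] n 1515 rect [494.6 217.1] [13.1 39.7] ang 163.9 dot [330.7  74.7] [495.3 219.1]
px [508.  97.] n 2234 rect [582.6 269.9] [26.  39.6] ang 114.9 dot [522.7  98.4] [590.9 274.4]
px [481. 260.] n 847 rect [628.1 182.5] [12.2 37.5] ang 163.9 dot [495.5 277.5] [644.2 178.6]
px [320. 255.] n 420 rect [543.4 132.3] [ 8.5 18. ] ang 122.2 dot [319.9 269.1] [547.5 126.4]
```

Emit:
{"fn": "jog_arm", "kwargs": {"moves": [{"slide":[0,0,3],"yaw":0},{"slide":[0,0,6],"yaw":0},{"slide":[0,0,6],"yaw":0}]}}

```text
t: 15.82
tool_pos: [0.5457, 0.1229, 0.0947]
orientation: [0.484, 0.875, -0.001, -0.002]
contact_force: [-0.6, -0.6, 0.2]
finger_gap: 0.0353
grasp_force: 0.0
```

Emit:
{"fn": "jog_arm", "kwargs": {"moves": [{"slide":[0,0,0],"yaw":0},{"slide":[0,0,0],"yaw":0},{"slide":[0,0,0],"yaw":0},{"slide":[0,0,0],"yaw":0}], "grip": 0, "grip_force": 25}}

```text
t: 16.32
tool_pos: [0.5487, 0.123, 0.0973]
orientation: [0.485, 0.875, 0.001, 0.001]
contact_force: [1.1, 1.8, -1.0]
finger_gap: 0.0097
grasp_force: 25.0
```

Emit:
{"fn": "jog_arm", "kwargs": {"moves": [{"slide":[0,0,0],"yaw":8},{"slide":[0,0,0],"yaw":16},{"slide":[0,0,0],"yaw":24},{"slide":[0,0,0],"yaw":32},{"slide":[0,0,0],"yaw":40},{"slide":[0,0,0],"yaw":48},{"slide":[0,0,0],"yaw":48},{"slide":[0,0,0],"yaw":48}]}}

```text
t: 17.32
tool_pos: [0.5497, 0.123, 0.0973]
orientation: [0.798, 0.603, 0.001, 0.001]
contact_force: [4.4, 2.0, -0.4]
finger_gap: 0.0098
grasp_force: 25.0
```

Emit:
{"fn": "jog_arm", "kwargs": {"moves": [{"slide":[0,0,0],"yaw":0},{"slide":[0,0,0],"yaw":0},{"slide":[0,0,-3],"yaw":0},{"slide":[0,0,-6],"yaw":0},{"slide":[0,0,-6],"yaw":0}], "grip": 0.4}}

```text
t: 17.95
tool_pos: [0.5487, 0.1227, 0.1583]
orientation: [0.799, 0.602, 0.001, 0.001]
contact_force: [0.4, -1.2, -0.3]
finger_gap: 0.0354
grasp_force: 0.0
```

```bash
python3 look.py w12
```

```text
t 17.95 tcp [0.5487 0.1227 0.1583] xang 74.02 j [ 0.1   0.37  1.67 -0.    1.1   0.38] qz [0.7985 0.6019 0.001  0.0008] F [ 0.4 -1.2 -0.3]
px [331.  11.] n 445 rect [596.5 259.2] [12.5 19.7] ang 99.8 dot [324.1  16.8] [591.8 256.8]
px [432. 130.] n 707 rect [632.3 182.8] [ 9.5 26.6] ang 164.3 dot [454.  131.4] [644.2 179.8]
px [477. 134.] n 375 rect [656.6 175.8] [ 9.4 17. ] ang 164.1 dot [464.3 133.6] [650.  177.3]
px [193. 137.] n 482 rect [506.  215.5] [ 9.4 18. ] ang 164.9 dot [178.5 136.5] [498.2 218.5]
px [154. 138.] n 278 rect [483.9 222.7] [ 7.9 15.7] ang 160.2 dot [165. 138.] [490.2 220.4]
px [318. 249.] n 421 rect [553.4 134.5] [16.8  8.6] ang 74.0 dot None None
```

L is home. Last wing is R at (0.590, 0.277), blade at about 118°.

Emit:
{"fn": "jog_arm", "kwargs": {"moves": [{"slide":[4,-0.1,0],"yaw":-10},{"slide":[8,-0.2,0],"yaw":-20},{"slide":[12,-0.3,0],"yaw":-30},{"slide":[16,-0.3,0],"yaw":-40},{"slide":[16,-0.3,0],"yaw":-44},{"slide":[16,-0.3,0],"yaw":-44}]}}

```text
t: 18.75
tool_pos: [0.5877, 0.2772, 0.1546]
orientation: [0.515, 0.857, -0.002, -0.001]
contact_force: [0.6, 0.7, 0.5]
finger_gap: 0.0349
grasp_force: 0.0
```

```bash
python3 look.py w13
```

```text
t 18.75 tcp [0.5877 0.2772 0.1546] xang 118.01 j [ 0.33  0.49  1.47 -0.    1.18 -0.15] qz [ 0.515   0.8572 -0.0016 -0.0011] F [0.6 0.7 0.5]
px [320. 260.] n 540 rect [586.3 284.3] [10.4 26.5] ang 115.5 dot [318.2 277.1] [589.5 276.2]
px [126. 272.] n 292 rect [484.6 220.9] [ 9.5 17.9] ang 167.6 dot None None
```

Emit:
{"fn": "jog_arm", "kwargs": {"moves": [{"slide":[0,0,3],"yaw":0},{"slide":[0,0,6],"yaw":1},{"slide":[0,0,6],"yaw":1}]}}

```text
t: 19.18
tool_pos: [0.5866, 0.2758, 0.0939]
orientation: [0.523, 0.852, -0.003, -0.002]
contact_force: [0.7, -0.0, 0.8]
finger_gap: 0.0349
grasp_force: 0.0
```

Emit:
{"fn": "jog_arm", "kwargs": {"moves": [{"slide":[0,0,0],"yaw":0},{"slide":[0,0,0],"yaw":0},{"slide":[0,0,0],"yaw":0},{"slide":[0,0,0],"yaw":0}], "grip": 0, "grip_force": 25}}

```text
t: 19.68
tool_pos: [0.5904, 0.278, 0.0981]
orientation: [0.523, 0.853, 0.001, 0.001]
contact_force: [1.4, 1.6, 5.4]
finger_gap: 0.0106
grasp_force: 24.8
```

Emit:
{"fn": "jog_arm", "kwargs": {"moves": [{"slide":[0,0,0],"yaw":8},{"slide":[0,0,0],"yaw":16},{"slide":[0,0,0],"yaw":24},{"slide":[0,0,0],"yaw":32},{"slide":[0,0,0],"yaw":40},{"slide":[0,0,0],"yaw":43},{"slide":[0,0,0],"yaw":43},{"slide":[0,0,0],"yaw":43}]}}

```text
t: 20.68
tool_pos: [0.5912, 0.2784, 0.0986]
orientation: [0.799, 0.602, 0.002, 0.0]
contact_force: [2.0, 2.1, 7.7]
finger_gap: 0.01
grasp_force: 25.0
```

Emit:
{"fn": "jog_arm", "kwargs": {"moves": [{"slide":[0,0,0],"yaw":0},{"slide":[0,0,0],"yaw":0},{"slide":[0,0,-4],"yaw":0},{"slide":[0,0,-8],"yaw":0},{"slide":[-4,0,-12],"yaw":0},{"slide":[-10,0,-16],"yaw":0},{"slide":[-16,0,-18],"yaw":0},{"slide":[-20,0,-18],"yaw":0}], "grip": 0.4}}

```text
t: 21.68
tool_pos: [0.5338, 0.0834, 0.2782]
orientation: [0.799, 0.602, 0.001, 0.001]
contact_force: [0.2, -0.8, 0.2]
finger_gap: 0.0349
grasp_force: 0.0
```

Emit:
{"fn": "jog_arm", "kwargs": {"moves": [{"slide":[-5,0,0],"yaw":0},{"slide":[-5,0,0],"yaw":0},{"slide":[-5,0,0],"yaw":0}]}}

```text
t: 22.05
tool_pos: [0.5201, 0.0374, 0.2764]
orientation: [0.799, 0.601, -0.0, -0.0]
contact_force: [1.0, -0.3, 0.1]
finger_gap: 0.0353
grasp_force: 0.0
```

```bash
python3 look.py w14 .119
```

```text
t 22.05 tcp [0.5201 0.0374 0.2764] xang 73.94 j [-0.06  0.2   1.6   0.    1.34  0.22] qz [ 7.989e-01  6.014e-01 -1.000e-04 -4.000e-04] F [ 1.  -0.3  0.1]
px [409.  31.] n 698 rect [643.6 176.5] [17.4 44.2] ang 164.3 dot [412.9  25.7] [648.4 180. ]
px [216.  32.] n 259 rect [484.7 221.1] [14.2 20.1] ang 163.4 dot [223.  27.] [491.  223.4]
```

View pics/w14.png

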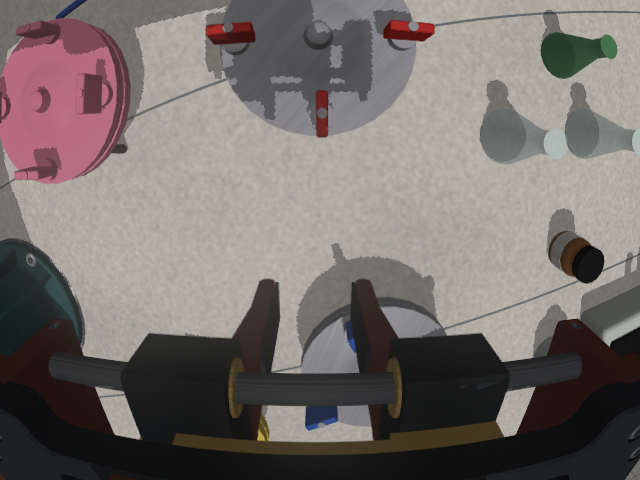

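T (230,33), B (409,31) and L (322,112) all point at the stub (318,35), but R is out of frame. I'll shift forward to check it.

Emit:
{"fn": "jog_arm", "kwargs": {"moves": [{"slide":[5,0,0],"yaw":0},{"slide":[9,0,0],"yaw":0},{"slide":[9,0,0],"yaw":0},{"slide":[9,0,0],"yaw":0}]}}

```text
t: 22.6
tool_pos: [0.5447, 0.1242, 0.2762]
orientation: [0.798, 0.603, -0.001, -0.0]
contact_force: [0.1, 1.1, 0.2]
finger_gap: 0.0352
grasp_force: 0.0
```

```bash
python3 look.py w15 .119
```

```text
t 22.6 tcp [0.5447 0.1242 0.2762] xang 74.11 j [ 0.1   0.26  1.53 -0.    1.36  0.38] qz [ 7.981e-01  6.026e-01 -7.000e-04 -1.000e-04] F [0.1 1.1 0.2]
px [358.  47.] n 350 rect [623.3 254.5] [ 8.5 65.6] ang 138.4 dot [362.7  53.7] [622.3 251.4]
```

View pics/w15.png

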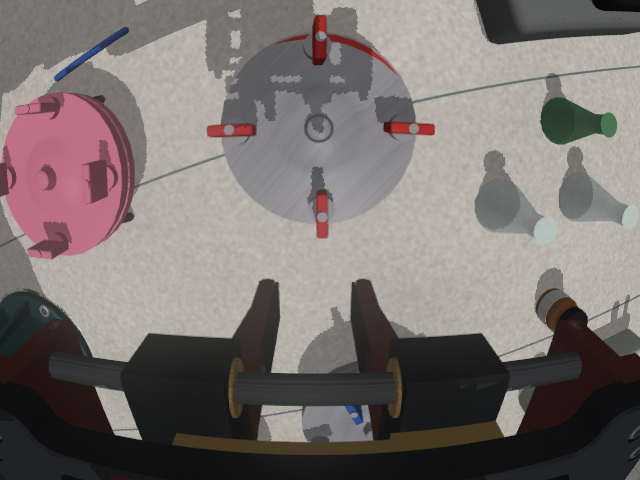

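All four blades, at (320,38), (230,130), (410,128) and (322,213), point to the stub at (318,128). The arm is clear of everything, so I'll hand in.

```bash
python3 -c "
from station import ctrl;print(ctrl.sign_off())"
```

```text
the job is handed in; nothing more can be done
None
```

The red holder is closed: both loose wings went to half first, then one opposite pair fully home and after it the other; all four blades point to the middle in the last picture, the blue holder was not touched, and I handed in at about 23 s.

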